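Set out the colour bottles in order of use

ROBOT

A 7-joint arm with a two-finger parallel gripper is mounted at the origin on a cart in front of the work surface, level with it; the furniture and walls round the work are solid. World frame = base frame: x ahead of the robot, y to its left, z up, the work surface at z = 0. Lengths are in m, angles in rad, forces in N, time in s.
With the tool pointing down it reaches from about 0.425 to 0.925 m from the base axis. Payload 6.8 kg.
Tool frame: the origin (TCP) lies midway between the tips of the shut fingers; the grasp point (between the pads) lies 19 mm behind it; z points along the fingers, y is the line along which they close (so a half turn about z gives the same grasp; the last joint's range is limited). The gripper opens to 85 mm and grips with 20 to 120 N. Pads are 22 mm wide; open, the fingers measure 114 mm over their backs; the gripper's body (76 mm by 85 mm) begins 54 mm behind the grasp point. The pads swing forward as they close: fully open they stand 13 mm farther back than shut.
Start: joints at [-1.212, 0.477, 0.022, 1.555, -0.011, 1.109, -0.083], TCP at [0.304, 0.603, 0.231] pointing down, gripper open.
Joint ranges: [-2.96, 2.96], [-0.34, 2.1], [-1.41, 1.46], [0.24, 2.44], [-1.37, 4.51], [0.17, 1.92], [-2.96, 2.96]. Speed limits (rad/s): [2.39, 2.39, 3.14, 3.14, 3.14, 3.14, 3.14].

INTERFACE

Orientations are given as a unit quaternion [w, x, y, z].
In Python, from station import * gives the robot as it stands. The module is installed in compiled form; this text tells all that it offers.
- The arm moves only by the shell command python3 -m jog 'ROWS' [OPENING] [FORCE]. ROWS is JSON, a list of rows, each an object of numbers: "x", "y", "z": the shift along the tool's x, y, z in m; "ax", "ay", "az": the turn, a rotation vector about the tool's x, y, z in rad. In form: [{"x": .., "y": .., "z": .., "ax": .., "ay": .., "az": ..}, ...]. A call has 1 to 12 rows; each row is the pose to reach, as a shift and turn from the pose commanded when the call began, along the tool's axes at that moment; what a row does not reach only later rows make up. A row lasts 1/10 s, in which the tool goes at most 50 mm and 8.59 degrees, less where a joint would pass 70% of its speed; a pose out of reach is approached as far as the arm can. A call with a gripper value outside its range is refused whole. OPENING is the opening, from 0 (shut) to 1 (fully open), set as the call begins (- or left out, the last holds). The fingers move at their own pace and stop on an object; FORCE is the grip in N (left out, the last holds). Time passes only in rows, so rows that repeat a pose let the fingers close. It gives the time, the measured TCP pose, the force, the opening and the grip force at its end, in the units of the state.
- get_obs(): the state, without advancing time (a new reading comes with each control period).
- read_camera(name): name is "side" or "top"; returns the picture (420x560x3 uint8, red, green, blue); there is no depth.
- camera_params(name): a dict with "K" (3x3 intrinsics, pixels), "origin" and "attitude" of the camera in the world. Camera axes: x right, y up, looking along -z (the intrinsics and any distortion apply to the point x, -y, -z); pixel columns grow to the right and rows downward; lengths in m; the calibration is good to about 2 mm. A picture is of the moment at which its call begins. camera_params takes no time and is no camera call.
- hand_in(): hands the job in; it is judged then, once.
The state is a dict: "t": time; "q": joint angles; "joint_vel": joint speeds; "joint_torque": joint torques, N m; "eef_pos": TCP position; "tool_rot": TCP orientation; "contact_force": force on the tool from outside, world axes, zero at the start; "torque": the same for the moment, N m; "gripper_width": opening from 0.0 (shut) to 1.0 (fully open); "grasp_force": force on a finger pad.
Only numpy, scipy, OpenCV 4.12 (cv2) and the standard library are available. Lean on these libraries where they do the work, as an engineer would, in place of code of your own. Each camera call takes 0.05 s, during which the arm holds its last target. There are 200 camera calls.

TASK

Swing the clear cover of the blue caddy up and back past upright so that it stays open, then move the three food-colour bottles from the wooden rack into the caddy's pockets, one bottle standing upright in each. Keep their order counted from the white-marked ends: the bottle nearest the rack's white end goes in the pocket nearest the caddy's white end, the middle one in the middle, the last in the last. Do not tip any bottle over on the way.

Things in the scene. Friction and masses are not known exactly. Their poses are not given: they have to be found in the camera images.
- rack: Fixed pale wooden rack board, 100 x 250 x 22 mm (its x, y, z), in which the bottles stand at the start. Origin: centre of its underside, z up. Three square pockets 45 x 45 mm, 10 mm deep (floors 12 mm above the underside), with centres at x = -10 mm and y = +70, 0, -70 mm in its frame. A white strip (17 mm wide, its top 25.5 mm above the underside) marks the +y end. The rack may be turned to any yaw.
- caddy: Fixed blue board of the same make, the bottle caddy: 100 x 250 x 22 mm (its x, y, z), empty, three square pockets 45 x 45 mm, 10 mm deep (floors 12 mm above the underside) with dark floors, at x = -10 mm and y = +70, 0, -70 mm in its frame. Origin: centre of its underside, z up; its -x side faces roughly towards the robot. Its white strip (top 25.5 mm up) marks the -y end. The hinged clear cover lies over its pockets.
- cover (a joint): Hinge angle (rad) of the caddy's clear cover (196 mm wide, framed in dark metal, 5 mm thick): about 0 = lying flat over the pockets, 1.57 = upright, stop at 2.4 leaning backwards. The hinge line runs along the caddy's y axis at x = +45 mm, z = +32 mm in the caddy's frame. The hinge is stiff enough (about 0.09 N m) that the cover stays where it is left. Upright, its tab reaches 162 mm above the caddy's underside: carry things higher than that, or not across it.
- tab (a point): Grip point in the orange tab at the middle of the cover's front edge, 118 mm from the hinge line (closed: caddy x = -73 mm, y = 0, z = 32 mm). The tab is 20 mm wide along the hinge line, 7 mm thick and sticks out 40 mm from the cover's edge (90 mm from the hinge); the grip point is 28 mm out from that edge. Pinched by its two sides it can turn between the fingers as the cover swings. z of this frame is the cover's upper face normal when closed.
- bottle_red: Loose upright red food-colour bottle with a white pointed cap: body 25 mm in diameter up to 43 mm, overall height 68 mm, 0.03 to 0.05 kg. Origin: centre of its underside, z up. It starts standing in a rack pocket.
- tile_red: Fixed red colour tile, 12 x 30 x 4 mm, on the rack's top beside the pocket where the red bottle stands at the start (44 mm from the pocket's centre, along the rack's +x). Origin: centre of its underside. It stays there and so keeps showing the starting order.
- bottle_yellow: Loose upright yellow food-colour bottle with a white pointed cap: body 25 mm in diameter up to 43 mm, overall height 68 mm, 0.03 to 0.05 kg. Origin: centre of its underside, z up. It starts standing in a rack pocket.
- tile_yellow: Fixed yellow colour tile, 12 x 30 x 4 mm, on the rack's top beside the pocket where the yellow bottle stands at the start (44 mm from the pocket's centre, along the rack's +x). Origin: centre of its underside. It stays there and so keeps showing the starting order.
- bottle_green: Loose upright green food-colour bottle with a white pointed cap: body 25 mm in diameter up to 43 mm, overall height 68 mm, 0.03 to 0.05 kg. Origin: centre of its underside, z up. It starts standing in a rack pocket.
- tile_green: Fixed green colour tile, 12 x 30 x 4 mm, on the rack's top beside the pocket where the green bottle stands at the start (44 mm from the pocket's centre, along the rack's +x). Origin: centre of its underside. It stays there and so keeps showing the starting order.
Not all that is in view belongs to the job. Leave any orange look-alike of the bottle_green alone.

How it is judged:
By the outcome, as a careful person would: the job done as asked, in the order asked, and still so for the second after the job is handed in, with the robot touching nothing.
It also fails if it takes over 112 s, if anything falls off the work surface, if the arm or the gripper's body presses on something with over 40 N, if the wrist force passes 120 N, or if a joint passes its speed limit or range.

## Working session

There is one attempt and no reset: what is moved stays moved. The work goes in short steps, Python scripts to look and compute and a shell command to move; the robot and the scene stay as the last step left them, time stands still between calls to the robot, and variables do not carry over. Pictures are saved under pics/ and viewed, at most 14 in all, crops included, and the job is handed in when it is done.

```bash
mkdir -p pics
python3 - <<'E'
from station import *
import cv2
for n in("top","side"):
    cv2.imwrite(f"pics/{n}0.png",read_camera(n)[:,:,::-1]); print(camera_params(n))
print(get_obs())
E
```

```text
{'K': array([[480.99887281,   0.        , 278.07012084],
       [  0.        , 480.99887281, 206.18069447],
       [  0.        ,   0.        ,   1.        ]]), 'origin': array([ 0.36684215, -0.04586798,  1.22387344]), 'attitude': array([ 0.70699407,  0.05809062, -0.04102262, -0.70363486])}
{'K': array([[520.5250835,   0.       , 280.2891238],
       [  0.       , 520.5250835, 212.7912684],
       [  0.       ,   0.       ,   1.       ]]), 'origin': array([ 0.24575859, -0.89764577,  0.63838313]), 'attitude': array([ 0.86521281,  0.47726274, -0.07725574, -0.1328857 ])}
{'t': 0.1, 'q': array([-1.21207923,  0.47770433,  0.02231435,  1.55633649, -0.01148753,
        1.10932717, -0.08310945]), 'joint_vel': array([ 0.00122757, -0.00173525, -0.0003955 , -0.0040867 , -0.00029893,
       -0.000681  , -0.00055349]), 'joint_torque': array([ 5.63656053e-03, -5.97757387e+01,  1.61457270e+00, -2.81954134e+01,
        1.28987824e-02,  5.02089752e-03, -2.99480530e-05]), 'eef_pos': array([0.30353768, 0.60230187, 0.23043799]), 'tool_rot': array([-1.32850305e-04,  2.31274740e-01,  9.72888131e-01, -8.12983942e-04]), 'contact_force': array([-0.34255465,  0.15629577, -0.04339348]), 'torque': array([-0.00270555,  0.04126564, -0.03182636]), 'grasp_force': 0.0, 'gripper_width': 1.0008833852319468}
```

View pics/top0.png

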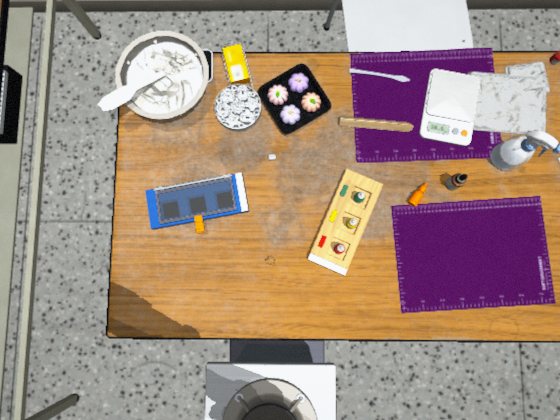

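View pics/side0.png

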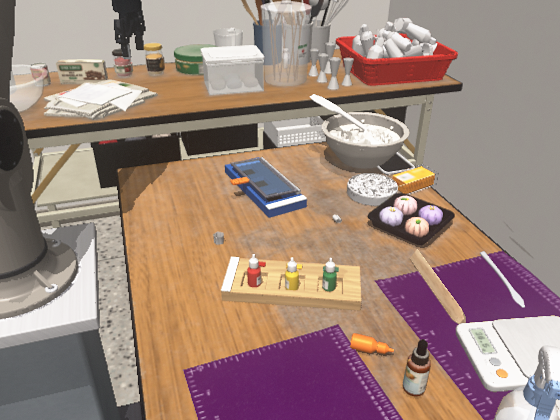

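Run:
```python
import cv2,numpy as np
im=cv2.imread("pics/top0.png")
a=cv2.resize(im[160:240,140:255],None,fx=6.5,fy=6.5,interpolation=cv2.INTER_CUBIC)
b=cv2.resize(im[160:280,300:390],None,fx=5,fy=5,interpolation=cv2.INTER_CUBIC)
print(a.shape,b.shape)
cv2.imwrite("pics/a.png",a);cv2.imwrite("pics/b.png",b)
```

```text
(520, 748, 3) (600, 450, 3)
```

View pics/a.png

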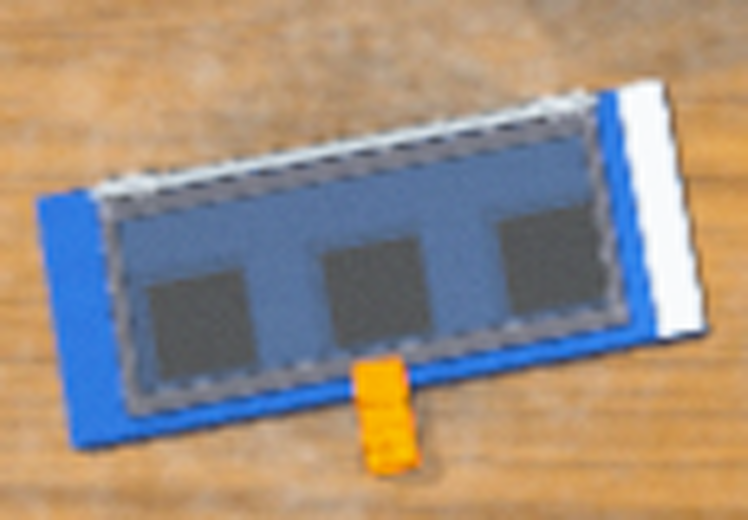

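View pics/b.png

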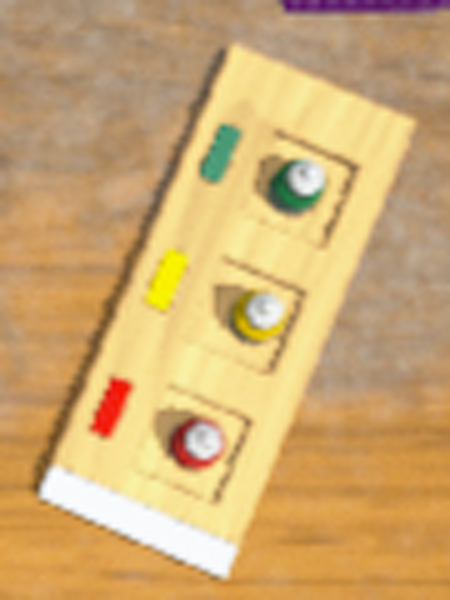

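```bash
cat > h.py <<'E'
from station import *
import numpy as np, cv2
from scipy.spatial.transform import Rotation as R
from scipy.optimize import least_squares
def rot(q): return R.from_quat(np.roll(q,-1))
def proj(n,P):
    c=camera_params(n); p=rot(c["attitude"]).inv().apply(np.atleast_2d(P)-c["origin"])*[1,-1,-1]
    h=p@c["K"].T; return h[:,:2]/h[:,2:]
def back(n,px,z):
    c=camera_params(n); d=np.linalg.inv(c["K"])@[*px,1.]; d=rot(c["attitude"]).apply(d*[1,-1,-1])
    return c["origin"]+d*(z-c["origin"][2])/d[2]
def w(b,p): return R.from_euler('z',b[2]).apply(p)+[b[0],b[1],0]
def tool(p,q,tgt): return rot(q).inv().apply(np.array(tgt)-p)   # shift in tool axes
E
python3 - <<'E'
from h import *
za=lambda u:(140+(u[0]+.5)/6.5-.5,160+(u[1]+.5)/6.5-.5)
zb=lambda u:(300+(u[0]+.5)/5-.5,160+(u[1]+.5)/5-.5)
def fit(P,px,x0):
    P=np.array(P)/1e3;px=np.array(px)
    s=least_squares(lambda b:(proj("top",w(b,P))-px).ravel(),x0); print(s.x.round(4),s.fun.round(1)); return s.x
c=fit([(50,125,22),(-50,125,22),(50,-125,25.5),(-50,-125,25.5),(-85,0,32)],[za(u) for u in[(38,200),(75,447),(663,82),(706,332),(393,472)]],[.4,.1,0])
r=fit([(50,-125,22),(-50,-125,22),(50,125,25.5),(-50,125,25.5)],[zb(u) for u in[(230,44),(413,122),(40,495),(227,578)]],[.4,-.2,2])
for n,u,y in(("r",(203,437),70),("y",(264,308),0),("g",(305,176),-70)):
    print(n,back("top",zb(u),.08).round(4),w(r,[-.010,y/1e3,.012]).round(4), proj("side",back("top",zb(u),.08)).round(1))
print("tab",w(c,[-.073,0,.032]),"hinge",w(c,[.045,0,.032]))
print([w(c,[-.01,y,.012]).round(4) for y in(-.07,0,.07)])
print("side: caddy corners",proj("side",w(c,np.array([(50,125,22),(-50,125,22),(50,-125,25.5),(-50,-125,25.5),(-85,0,32)])/1e3)).round(0).tolist())
print("side: rack",proj("side",w(r,np.array([(50,-125,22),(-50,-125,22),(50,125,25.5),(-50,125,25.5)])/1e3)).round(0).tolist())
o=get_obs();print(rot(o["tool_rot"]).as_matrix().round(3))
E
```

```text
[0.5511 0.1912 0.1839] [-0.2 -0.4 -0.4 -0.  -0.1  0.  -0.1 -0.2  0.8  0.6]
[ 0.4996 -0.1847  1.1679] [ 0.1 -0.   0.2 -0.4 -0.2  0.4 -0.1  0. ]
r [ 0.4312 -0.1654  0.08  ] [ 0.4313 -0.1665  0.012 ] [[252.7 252.2]]
y [ 0.4927 -0.1951  0.08  ] [ 0.4957 -0.1939  0.012 ] [[290.5 255.6]]
g [ 0.5565 -0.2157  0.08  ] [ 0.5601 -0.2214  0.012 ] [[328.1 255.9]]
tab [0.47935617 0.17787852 0.032     ] hinge [0.59536738 0.19945162 0.032     ]
[array([0.5541, 0.1206, 0.012 ]), array([0.5413, 0.1894, 0.012 ]), array([0.5285, 0.2582, 0.012 ])]
side: caddy corners [[258.0, 156.0], [224.0, 164.0], [306.0, 197.0], [267.0, 207.0], [231.0, 184.0]]
side: rack [[358.0, 265.0], [360.0, 299.0], [230.0, 255.0], [220.0, 288.0]]
[[-0.893  0.45  -0.001]
 [ 0.45   0.893 -0.002]
 [-0.    -0.002 -1.   ]]
```

```bash
python3 -m jog '[{"x":-0.035,"y":-0.03,"az":-0.06},{"x":-0.07,"y":-0.06,"az":-0.12},{"x":-0.105,"y":-0.09,"az":-0.18},{"x":-0.14,"y":-0.12,"az":-0.25},{"x":-0.175,"y":-0.15,"az":-0.32},{"x":-0.21,"y":-0.18,"az":-0.39},{"x":-0.245,"y":-0.21,"z":0.02,"az":-0.46},{"x":-0.28,"y":-0.24,"z":0.05,"az":-0.53},{"x":-0.315,"y":-0.27,"z":0.08,"az":-0.6},{"x":-0.348,"y":-0.3,"z":0.11,"az":-0.651},{"x":-0.348,"y":-0.3,"z":0.11,"az":-0.651},{"x":-0.348,"y":-0.3,"z":0.11,"az":-0.651}]' 1 30
python3 - <<'E'
from h import *
o=get_obs(); print(o["q"].round(2)); print(rot(o["tool_rot"]).as_matrix().round(3)); print(tool(o["eef_pos"],o["tool_rot"],[.4794,.1779,.013]).round(4))
cv2.imwrite("pics/s1.png",read_camera("side")[:,:,::-1])
E
```

```text
[-1.21  0.48  0.02  1.56 -0.01  1.11 -0.08]
[[-0.893  0.45  -0.001]
 [ 0.45   0.893 -0.002]
 [-0.    -0.002 -1.   ]]
[-0.348  -0.2995  0.218 ]validation failed for argument at $[0]...
```

```bash
python3 -m jog '[{"x":-0.035,"y":-0.03,"z":0,"ax":0,"ay":0,"az":-0.06},{"x":-0.07,"y":-0.06,"z":0,"ax":0,"ay":0,"az":-0.12},{"x":-0.105,"y":-0.09,"z":0,"ax":0,"ay":0,"az":-0.18},{"x":-0.14,"y":-0.12,"z":0,"ax":0,"ay":0,"az":-0.25},{"x":-0.175,"y":-0.15,"z":0,"ax":0,"ay":0,"az":-0.32},{"x":-0.21,"y":-0.18,"z":0,"ax":0,"ay":0,"az":-0.39},{"x":-0.245,"y":-0.21,"z":0.02,"ax":0,"ay":0,"az":-0.46},{"x":-0.28,"y":-0.24,"z":0.05,"ax":0,"ay":0,"az":-0.53},{"x":-0.315,"y":-0.27,"z":0.08,"ax":0,"ay":0,"az":-0.6},{"x":-0.348,"y":-0.3,"z":0.11,"ax":0,"ay":0,"az":-0.651},{"x":-0.348,"y":-0.3,"z":0.11,"ax":0,"ay":0,"az":-0.651},{"x":-0.348,"y":-0.3,"z":0.11,"ax":0,"ay":0,"az":-0.651}]' 1 30
python3 - <<'E'
from h import *
o=get_obs(); print(o["q"].round(2)); print(rot(o["tool_rot"]).as_matrix().round(3)); print(tool(o["eef_pos"],o["tool_rot"],[.4794,.1779,.013]).round(4))
E
```

```text
t: 1.35
eef_pos: [0.4792, 0.1756, 0.12]
tool_rot: [-0.001, -0.09, 0.996, -0.001]
contact_force: [-0.0, 1.0, -0.5]
gripper_width: 1.002
grasp_force: 0.0
[-0.52  0.35  0.05  2.05 -0.03  0.74  1.3 ]
[[-0.984 -0.178 -0.003]
 [-0.178  0.984 -0.002]
 [ 0.003 -0.002 -1.   ]]
[-0.0009  0.0024  0.107 ]
```

```bash
python3 -m jog '[{"x":0,"y":0.002,"z":0.03,"ax":0,"ay":0,"az":0},{"x":0,"y":0.002,"z":0.06,"ax":0,"ay":0,"az":0},{"x":0,"y":0.002,"z":0.09,"ax":0,"ay":0,"az":0},{"x":0,"y":0.002,"z":0.107,"ax":0,"ay":0,"az":0},{"x":0,"y":0.002,"z":0.107,"ax":0,"ay":0,"az":0}]' 1 30
python3 -m jog '[{"x":0,"y":0,"z":0,"ax":0,"ay":0,"az":0},{"x":0,"y":0,"z":0,"ax":0,"ay":0,"az":0},{"x":0,"y":0,"z":0,"ax":0,"ay":0,"az":0},{"x":0,"y":0,"z":0,"ax":0,"ay":0,"az":0},{"x":0,"y":0,"z":0,"ax":0,"ay":0,"az":0},{"x":0,"y":0,"z":0,"ax":0,"ay":0,"az":0},{"x":0,"y":0,"z":0,"ax":0,"ay":0,"az":0},{"x":0,"y":0,"z":0,"ax":0,"ay":0,"az":0}]' 0 30
python3 - <<'E'
from h import *
o=get_obs(); M=rot(o["tool_rot"]); print(o["eef_pos"],M.as_matrix().round(3))
H=np.array([.5954,.1995,.032]); ux=np.array([np.cos(.1839),np.sin(.1839),0])
p0=H-.118*ux
for t in np.arange(.1,2.16,.1): 
    p=H-.118*np.cos(t)*ux+[0,0,.118*np.sin(t)]
    print(t.round(2),M.inv().apply(p-p0).round(3))
a=read_camera("top")[140:260,120:280];b=read_camera("side")[130:250,180:340]
cv2.imwrite("pics/g1.png",cv2.resize(np.hstack([a,b]),None,fx=2.5,fy=2.5)[:,:,::-1])
E
```

```text
t: 1.85
eef_pos: [0.4776, 0.1822, 0.0131]
tool_rot: [-0.001, -0.093, 0.996, 0.0]
contact_force: [-0.2, 0.6, -0.5]
gripper_width: 0.999
grasp_force: 0.0
t: 2.65
eef_pos: [0.4804, 0.1766, 0.0147]
tool_rot: [0.0, -0.091, 0.996, -0.002]
contact_force: [3.6, -9.2, 1.5]
gripper_width: 0.224
grasp_force: 32.6
[0.48038167 0.17656771 0.01467951] [[-0.984 -0.18   0.001]
 [-0.18   0.984 -0.003]
 [-0.001 -0.004 -1.   ]]
0.1 [-0.001 -0.    -0.012]
0.2 [-0.002 -0.    -0.023]
0.3 [-0.005 -0.    -0.035]
0.4 [-0.009 -0.    -0.046]
0.5 [-0.014 -0.    -0.057]
0.6 [-0.021 -0.    -0.067]
0.7 [-0.028 -0.    -0.076]
0.8 [-0.036 -0.    -0.085]
0.9 [-0.045 -0.    -0.092]
1.0 [-0.054 -0.    -0.099]
1.1 [-0.065 -0.    -0.105]
1.2 [-0.075 -0.    -0.11 ]
1.3 [-0.087 -0.    -0.114]
1.4 [-0.098 -0.    -0.116]
1.5 [-0.11  -0.    -0.118]
1.6 [-0.122 -0.    -0.118]
1.7 [-0.133 -0.    -0.117]
1.8 [-0.145 -0.    -0.115]
1.9 [-0.156  0.    -0.112]
2.0 [-0.167  0.    -0.107]
2.1 [-0.178  0.    -0.102]
```

View pics/g1.png

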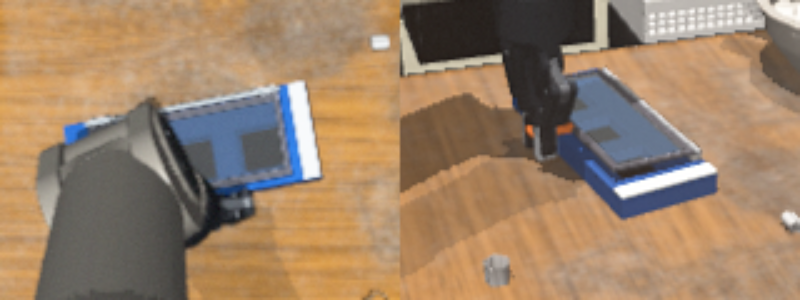

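```bash
python3 -m jog '[{"x":-0.001,"y":-0.002,"z":-0.012,"ax":0,"ay":0,"az":0},{"x":-0.002,"y":-0.003,"z":-0.023,"ax":0,"ay":0,"az":0},{"x":-0.005,"y":-0.003,"z":-0.035,"ax":0,"ay":0,"az":0},{"x":-0.009,"y":-0.003,"z":-0.046,"ax":0,"ay":0,"az":0},{"x":-0.014,"y":-0.003,"z":-0.057,"ax":0,"ay":0,"az":0},{"x":-0.021,"y":-0.003,"z":-0.067,"ax":0,"ay":0,"az":0},{"x":-0.028,"y":-0.003,"z":-0.076,"ax":0,"ay":0,"az":0},{"x":-0.036,"y":-0.003,"z":-0.085,"ax":0,"ay":0,"az":0},{"x":-0.045,"y":-0.003,"z":-0.092,"ax":0,"ay":0,"az":0},{"x":-0.054,"y":-0.003,"z":-0.099,"ax":0,"ay":0,"az":0}]'
```

```text
t: 3.75
eef_pos: [0.5321, 0.1864, 0.1133]
tool_rot: [-0.002, -0.092, 0.996, -0.001]
contact_force: [0.4, -4.3, -6.9]
gripper_width: 0.223
grasp_force: 30.3
```

```bash
python3 -m jog '[{"x":-0.011,"y":-0.001,"z":-0.006,"ax":0,"ay":0,"az":0},{"x":-0.021,"y":-0.001,"z":-0.011,"ax":0,"ay":0,"az":0},{"x":-0.033,"y":-0.001,"z":-0.015,"ax":0,"ay":0,"az":0},{"x":-0.044,"y":-0.001,"z":-0.017,"ax":0,"ay":0,"az":0},{"x":-0.056,"y":-0.001,"z":-0.019,"ax":0,"ay":0,"az":0},{"x":-0.068,"y":-0.001,"z":-0.019,"ax":0,"ay":0,"az":0},{"x":-0.079,"y":-0.001,"z":-0.018,"ax":0,"ay":0,"az":0},{"x":-0.091,"y":-0.001,"z":-0.016,"ax":0,"ay":0,"az":0},{"x":-0.102,"y":-0.001,"z":-0.013,"ax":0,"ay":0,"az":0},{"x":-0.113,"y":-0.001,"z":-0.008,"ax":0,"ay":0,"az":0},{"x":-0.124,"y":-0.001,"z":-0.003,"ax":0,"ay":0,"az":0},{"x":-0.124,"y":-0.001,"z":-0.003,"ax":0,"ay":0,"az":0}]'
```

```text
t: 4.95
eef_pos: [0.6572, 0.2103, 0.1162]
tool_rot: [0.002, -0.092, 0.996, 0.001]
contact_force: [0.9, 3.2, 3.5]
gripper_width: 0.226
grasp_force: 32.0
```

Release, rise and look.

```bash
python3 -m jog '[{"x":0,"y":0,"z":0,"ax":0,"ay":0,"az":0},{"x":0,"y":0,"z":0,"ax":0,"ay":0,"az":0},{"x":0,"y":0,"z":0,"ax":0,"ay":0,"az":0},{"x":0,"y":0,"z":0,"ax":0,"ay":0,"az":0},{"x":0,"y":0,"z":-0.02,"ax":0,"ay":0,"az":0},{"x":0,"y":0,"z":-0.05,"ax":0,"ay":0,"az":0},{"x":0,"y":0,"z":-0.08,"ax":0,"ay":0,"az":0},{"x":0,"y":0,"z":-0.1,"ax":0,"ay":0,"az":0},{"x":0,"y":0,"z":-0.1,"ax":0,"ay":0,"az":0}]' 0.6 30
python3 - <<'E'
from h import *
o=get_obs(); print(rot(o["tool_rot"]).as_matrix().round(3),o["q"].round(2)); print(tool(o["eef_pos"],o["tool_rot"],[.4312,-.166,.15]).round(4))
a=read_camera("top")[140:260,120:280];b=read_camera("side")[130:250,180:340]
cv2.imwrite("pics/g2.png",cv2.resize(np.hstack([a,b]),None,fx=2.5,fy=2.5)[:,:,::-1])
E
```

```text
t: 5.85
eef_pos: [0.6567, 0.2093, 0.2202]
tool_rot: [0.003, -0.092, 0.996, 0.001]
contact_force: [0.4, 0.0, 1.4]
gripper_width: 0.602
grasp_force: 0.0
[[-0.983 -0.183  0.006]
 [-0.183  0.983  0.002]
 [-0.006  0.001 -1.   ]] [-0.45  0.51  0.08  1.54 -0.04  1.09  1.39]
[ 0.2908 -0.3279  0.0679]
```

View pics/g2.png

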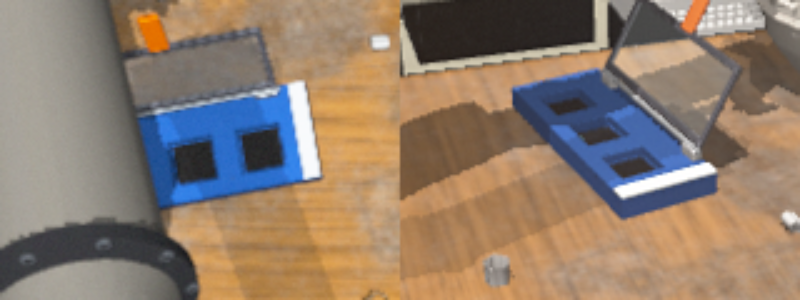

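```bash
python3 -m jog '[{"x":0.027,"y":-0.03,"z":0,"ax":0,"ay":0,"az":0},{"x":0.054,"y":-0.06,"z":0,"ax":0,"ay":0,"az":0},{"x":0.08,"y":-0.09,"z":0,"ax":0,"ay":0,"az":0},{"x":0.107,"y":-0.12,"z":0,"ax":0,"ay":0,"az":0},{"x":0.134,"y":-0.15,"z":0,"ax":0,"ay":0,"az":0},{"x":0.161,"y":-0.18,"z":0.01,"ax":0,"ay":0,"az":0},{"x":0.187,"y":-0.21,"z":0.02,"ax":0,"ay":0,"az":0},{"x":0.213,"y":-0.24,"z":0.03,"ax":0,"ay":0,"az":0},{"x":0.24,"y":-0.27,"z":0.05,"ax":0,"ay":0,"az":0},{"x":0.267,"y":-0.3,"z":0.068,"ax":0,"ay":0,"az":0},{"x":0.291,"y":-0.328,"z":0.068,"ax":0,"ay":0,"az":0},{"x":0.291,"y":-0.328,"z":0.068,"ax":0,"ay":0,"az":0}]' 0.6
python3 - <<'E'
from h import *
o=get_obs(); print(rot(o["tool_rot"]).as_matrix().round(3),o["q"].round(2)); print(tool(o["eef_pos"],o["tool_rot"],[.4312,-.166,.03]).round(4))
P=[]
for i in range(4): read_camera("side");P.append(get_obs()["eef_pos"])
print(np.round(P,4))
E
```

```text
t: 7.15
eef_pos: [0.4241, -0.1708, 0.1465]
tool_rot: [-0.003, -0.088, 0.996, -0.0]
contact_force: [0.9, -0.1, 0.3]
gripper_width: 0.598
grasp_force: 0.0
[[-0.984 -0.175 -0.005]
 [-0.175  0.984 -0.001]
 [ 0.005  0.    -1.   ]] [ 0.06  0.24  0.22  2.15 -0.07  0.77  2.06]
[-0.0085  0.0035  0.1164]
[[ 0.4263 -0.1686  0.147 ]
 [ 0.4278 -0.1671  0.1474]
 [ 0.4287 -0.1662  0.1477]
 [ 0.4292 -0.1657  0.1479]]
```

```bash
python3 -m jog '[{"x":-0.001,"y":-0.001,"z":0.02,"ax":0,"ay":0,"az":0},{"x":-0.001,"y":-0.001,"z":0.04,"ax":0,"ay":0,"az":0},{"x":-0.001,"y":-0.001,"z":0.06,"ax":0,"ay":0,"az":0},{"x":-0.001,"y":-0.001,"z":0.08,"ax":0,"ay":0,"az":0},{"x":-0.001,"y":-0.001,"z":0.1,"ax":0,"ay":0,"az":0},{"x":-0.001,"y":-0.001,"z":0.118,"ax":0,"ay":0,"az":0},{"x":-0.001,"y":-0.001,"z":0.118,"ax":0,"ay":0,"az":0},{"x":-0.001,"y":-0.001,"z":0.118,"ax":0,"ay":0,"az":0},{"x":-0.001,"y":-0.001,"z":0.118,"ax":0,"ay":0,"az":0}]' 0.6
python3 - <<'E'
from h import *
b=read_camera("side")[200:320,200:360];a=read_camera("top")[160:280,270:430]
cv2.imwrite("pics/g3.png",cv2.resize(np.hstack([a,b]),None,fx=2.5,fy=2.5)[:,:,::-1])
E
```

```text
t: 8.25
eef_pos: [0.431, -0.1673, 0.0311]
tool_rot: [0.001, -0.092, 0.996, -0.0]
contact_force: [0.3, 0.4, 0.2]
gripper_width: 0.6
grasp_force: 0.0
```

View pics/g3.png

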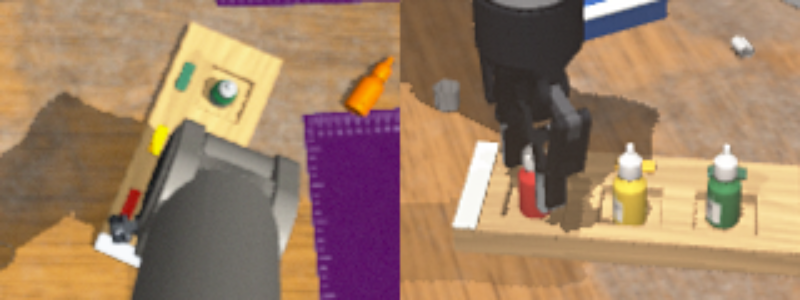

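```bash
python3 -m jog '[{"x":0,"y":0,"z":0,"ax":0,"ay":0,"az":0},{"x":0,"y":0,"z":0,"ax":0,"ay":0,"az":0},{"x":0,"y":0,"z":0,"ax":0,"ay":0,"az":0},{"x":0,"y":0,"z":0,"ax":0,"ay":0,"az":0},{"x":0,"y":0,"z":0,"ax":0,"ay":0,"az":0},{"x":0,"y":0,"z":0,"ax":0,"ay":0,"az":0},{"x":0,"y":0,"z":-0.015,"ax":0,"ay":0,"az":0},{"x":0,"y":0,"z":-0.04,"ax":0,"ay":0,"az":0},{"x":0,"y":0,"z":-0.065,"ax":0,"ay":0,"az":0},{"x":0,"y":0,"z":-0.09,"ax":0,"ay":0,"az":0},{"x":0,"y":0,"z":-0.11,"ax":0,"ay":0,"az":0},{"x":0,"y":0,"z":-0.12,"ax":0,"ay":0,"az":0}]' 0 25
python3 - <<'E'
from h import *
for i in range(4):read_camera("top")
o=get_obs(); print(o["eef_pos"],o["gripper_width"],o["grasp_force"]); q=[0,-.0915,.9958,0]
print(tool(o["eef_pos"],q,[.5541,.1206,.15]).round(4))
E
```

```text
t: 9.55
eef_pos: [0.4306, -0.1678, 0.1518]
tool_rot: [0.001, -0.092, 0.996, -0.0]
contact_force: [0.5, 0.5, -0.5]
gripper_width: 0.272
grasp_force: 25.0
[ 0.42953154 -0.16742674  0.14955686] 0.27384386870629945 24.99644557654392
[-0.175   0.2605 -0.0004]
```

```bash
python3 -m jog '[{"x":-0.01,"y":0.015,"z":0,"ax":0,"ay":0,"az":0},{"x":-0.027,"y":0.04,"z":0,"ax":0,"ay":0,"az":0},{"x":-0.047,"y":0.07,"z":0,"ax":0,"ay":0,"az":0},{"x":-0.067,"y":0.1,"z":0,"ax":0,"ay":0,"az":0},{"x":-0.087,"y":0.13,"z":0,"ax":0,"ay":0,"az":0},{"x":-0.107,"y":0.16,"z":0,"ax":0,"ay":0,"az":0},{"x":-0.127,"y":0.19,"z":0,"ax":0,"ay":0,"az":0},{"x":-0.147,"y":0.22,"z":0,"ax":0,"ay":0,"az":0},{"x":-0.162,"y":0.242,"z":0,"ax":0,"ay":0,"az":0},{"x":-0.171,"y":0.255,"z":0,"ax":0,"ay":0,"az":0},{"x":-0.175,"y":0.26,"z":0,"ax":0,"ay":0,"az":0},{"x":-0.175,"y":0.26,"z":0,"ax":0,"ay":0,"az":0}]'
python3 - <<'E'
from h import *
b=read_camera("side")
for i in range(5):read_camera("top")
o=get_obs(); print(o["eef_pos"],o["gripper_width"],o["grasp_force"]); q=[0,-.0915,.9958,0]
print(tool(o["eef_pos"],q,[.5541,.1206,.031]).round(4))
b=read_camera("side")[100:260,180:340];a=read_camera("top")[120:280,140:300]
cv2.imwrite("pics/g4.png",cv2.resize(np.hstack([a,b]),None,fx=2.5,fy=2.5)[:,:,::-1])
E
```

```text
t: 10.95
eef_pos: [0.5541, 0.1197, 0.1495]
tool_rot: [-0.001, -0.092, 0.996, -0.0]
contact_force: [-0.4, -0.0, -0.0]
gripper_width: 0.277
grasp_force: 25.0
[0.55427038 0.1188034  0.15041459] 0.27345243334091796 24.999041651026346
[-0.0002  0.0018  0.1194]
```

View pics/g4.png

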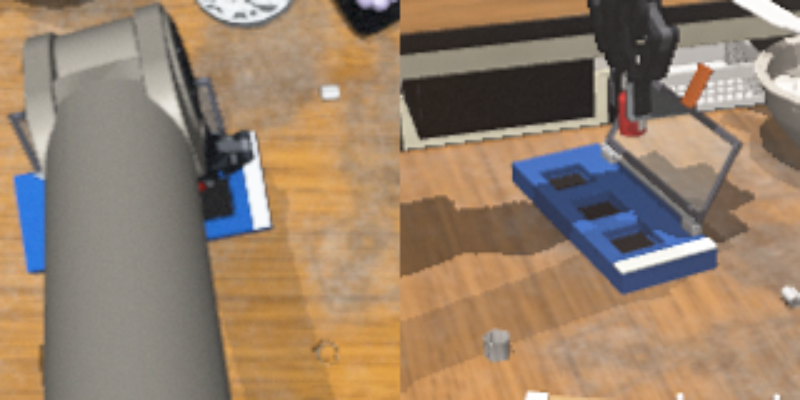

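```bash
python3 -m jog '[{"x":0,"y":0.001,"z":0.015,"ax":0,"ay":0,"az":0},{"x":0,"y":0.001,"z":0.035,"ax":0,"ay":0,"az":0},{"x":0,"y":0.001,"z":0.055,"ax":0,"ay":0,"az":0},{"x":0,"y":0.001,"z":0.075,"ax":0,"ay":0,"az":0},{"x":0,"y":0.001,"z":0.09,"ax":0,"ay":0,"az":0},{"x":0,"y":0.001,"z":0.1,"ax":0,"ay":0,"az":0},{"x":0,"y":0.001,"z":0.108,"ax":0,"ay":0,"az":0},{"x":0,"y":0.001,"z":0.114,"ax":0,"ay":0,"az":0},{"x":0,"y":0.001,"z":0.118,"ax":0,"ay":0,"az":0},{"x":0,"y":0.001,"z":0.118,"ax":0,"ay":0,"az":0},{"x":0,"y":0.001,"z":0.118,"ax":0,"ay":0,"az":0},{"x":0,"y":0.001,"z":0.118,"ax":0,"ay":0,"az":0}]'
```

```text
t: 12.55
eef_pos: [0.5547, 0.1211, 0.0328]
tool_rot: [0.0, -0.092, 0.996, 0.0]
contact_force: [-0.3, 0.3, 0.2]
gripper_width: 0.274
grasp_force: 25.0
```

```bash
python3 -m jog '[{"x":0,"y":0,"z":0.001,"ax":0,"ay":0,"az":0},{"x":0,"y":0,"z":0.002,"ax":0,"ay":0,"az":0},{"x":0,"y":0,"z":0.002,"ax":0,"ay":0,"az":0},{"x":0,"y":0,"z":0.002,"ax":0,"ay":0,"az":0}]'
python3 -m jog '[{"x":0,"y":0,"z":0,"ax":0,"ay":0,"az":0},{"x":0,"y":0,"z":0,"ax":0,"ay":0,"az":0},{"x":0,"y":0,"z":0,"ax":0,"ay":0,"az":0},{"x":0,"y":0,"z":0,"ax":0,"ay":0,"az":0},{"x":0,"y":0,"z":-0.01,"ax":0,"ay":0,"az":0},{"x":0,"y":0,"z":-0.03,"ax":0,"ay":0,"az":0},{"x":0,"y":0,"z":-0.055,"ax":0,"ay":0,"az":0},{"x":0,"y":0,"z":-0.08,"ax":0,"ay":0,"az":0},{"x":0,"y":0,"z":-0.105,"ax":0,"ay":0,"az":0},{"x":0,"y":0,"z":-0.12,"ax":0,"ay":0,"az":0},{"x":0,"y":0,"z":-0.12,"ax":0,"ay":0,"az":0}]' 0.55
python3 - <<'E'
from h import *
for i in range(5):read_camera("top")
o=get_obs(); print(o["eef_pos"],o["gripper_width"]); q=[0,-.0915,.9958,0]
print(tool(o["eef_pos"],q,[.4935,-.1945,.15]).round(4))
E
```

```text
t: 12.95
eef_pos: [0.5547, 0.1211, 0.0308]
tool_rot: [0.0, -0.092, 0.996, 0.0]
contact_force: [-0.4, -0.0, 5.0]
gripper_width: 0.279
grasp_force: 25.4
t: 14.05
eef_pos: [0.5559, 0.1214, 0.1532]
tool_rot: [0.003, -0.092, 0.996, 0.001]
contact_force: [0.1, 0.4, 0.3]
gripper_width: 0.546
grasp_force: 0.0
[0.55345965 0.12080979 0.14920556] 0.5506402346829856
[ 0.1164 -0.2991 -0.0008]
```

```bash
python3 -m jog '[{"x":0.01,"y":-0.025,"z":0,"ax":0,"ay":0,"az":0},{"x":0.023,"y":-0.06,"z":0,"ax":0,"ay":0,"az":0},{"x":0.037,"y":-0.095,"z":0,"ax":0,"ay":0,"az":0},{"x":0.051,"y":-0.13,"z":0,"ax":0,"ay":0,"az":0},{"x":0.064,"y":-0.165,"z":0,"ax":0,"ay":0,"az":0},{"x":0.078,"y":-0.2,"z":0,"ax":0,"ay":0,"az":0},{"x":0.091,"y":-0.235,"z":0,"ax":0,"ay":0,"az":0},{"x":0.105,"y":-0.27,"z":0,"ax":0,"ay":0,"az":0},{"x":0.113,"y":-0.29,"z":0,"ax":0,"ay":0,"az":0},{"x":0.116,"y":-0.299,"z":0,"ax":0,"ay":0,"az":0},{"x":0.116,"y":-0.299,"z":0,"ax":0,"ay":0,"az":0},{"x":0.116,"y":-0.299,"z":0,"ax":0,"ay":0,"az":0}]'
python3 - <<'E'
from h import *
for i in range(5):read_camera("top")
o=get_obs(); print(o["eef_pos"],o["gripper_width"]); q=[0,-.0915,.9958,0]
print(tool(o["eef_pos"],q,[.493,-.195,.0305]).round(4))
b=read_camera("side")[130:330,180:380];a=read_camera("top")[160:280,140:300]
cv2.imwrite("pics/g5.png",cv2.resize(np.hstack([np.pad(a,((0,80),(0,0),(0,0))),b]),None,fx=2.2,fy=2.2)[:,:,::-1])
E
```

```text
t: 15.5
eef_pos: [0.4953, -0.1927, 0.1498]
tool_rot: [-0.0, -0.093, 0.996, 0.0]
contact_force: [0.4, -0.0, -0.2]
gripper_width: 0.551
grasp_force: 0.0
[ 0.49537234 -0.19296811  0.15024076] 0.5490173222479006
[ 0.0027 -0.0016  0.1197]
```

View pics/g5.png

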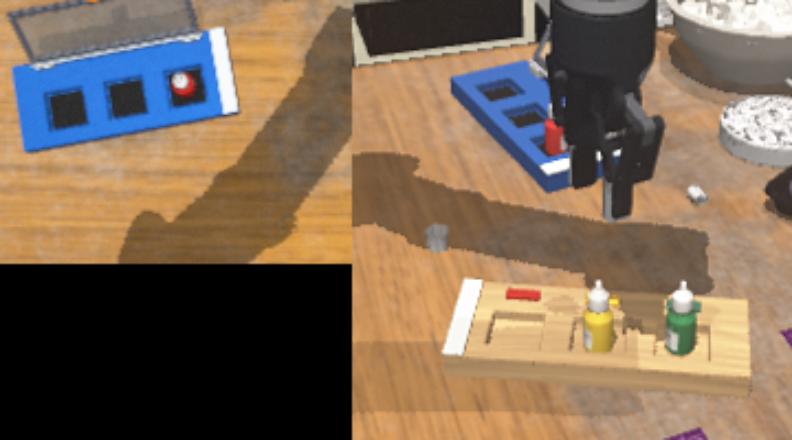

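```bash
python3 -m jog '[{"x":0.002,"y":-0.001,"z":0.02,"ax":0,"ay":0,"az":0},{"x":0.002,"y":-0.001,"z":0.04,"ax":0,"ay":0,"az":0},{"x":0.002,"y":-0.001,"z":0.06,"ax":0,"ay":0,"az":0},{"x":0.002,"y":-0.001,"z":0.08,"ax":0,"ay":0,"az":0},{"x":0.002,"y":-0.001,"z":0.1,"ax":0,"ay":0,"az":0},{"x":0.002,"y":-0.001,"z":0.12,"ax":0,"ay":0,"az":0},{"x":0.002,"y":-0.001,"z":0.12,"ax":0,"ay":0,"az":0},{"x":0.002,"y":-0.001,"z":0.12,"ax":0,"ay":0,"az":0},{"x":0.002,"y":-0.001,"z":0.12,"ax":0,"ay":0,"az":0}]'
python3 -m jog '[{"x":0,"y":0,"z":0,"ax":0,"ay":0,"az":0},{"x":0,"y":0,"z":0,"ax":0,"ay":0,"az":0},{"x":0,"y":0,"z":0,"ax":0,"ay":0,"az":0},{"x":0,"y":0,"z":0,"ax":0,"ay":0,"az":0},{"x":0,"y":0,"z":0,"ax":0,"ay":0,"az":0},{"x":0,"y":0,"z":0,"ax":0,"ay":0,"az":0}]' 0 25
python3 -m jog '[{"x":0,"y":0,"z":-0.015,"ax":0,"ay":0,"az":0},{"x":0,"y":0,"z":-0.04,"ax":0,"ay":0,"az":0},{"x":0,"y":0,"z":-0.065,"ax":0,"ay":0,"az":0},{"x":0,"y":0,"z":-0.09,"ax":0,"ay":0,"az":0},{"x":0,"y":0,"z":-0.11,"ax":0,"ay":0,"az":0},{"x":0,"y":0,"z":-0.12,"ax":0,"ay":0,"az":0},{"x":0,"y":0,"z":-0.12,"ax":0,"ay":0,"az":0}]'
python3 - <<'E'
from h import *
for i in range(5):read_camera("top")
o=get_obs(); print(o["eef_pos"],o["gripper_width"],o["grasp_force"]); q=[0,-.0915,.9958,0]
print(tool(o["eef_pos"],q,[.5413,.1894,.15]).round(4))
E
```

```text
t: 16.75
eef_pos: [0.494, -0.1958, 0.0313]
tool_rot: [0.001, -0.092, 0.996, -0.0]
contact_force: [0.5, 0.2, -0.4]
gripper_width: 0.547
grasp_force: 0.0
t: 17.35
eef_pos: [0.494, -0.1958, 0.0313]
tool_rot: [0.001, -0.092, 0.996, -0.0]
contact_force: [-0.8, -0.7, 7.1]
gripper_width: 0.275
grasp_force: 25.5
t: 18.05
eef_pos: [0.494, -0.1957, 0.1515]
tool_rot: [0.001, -0.092, 0.996, -0.0]
contact_force: [0.5, 0.6, -0.6]
gripper_width: 0.27
grasp_force: 24.9
[ 0.49246867 -0.19527821  0.14912735] 0.27273619431807417 24.848594433133258
[-0.1181  0.3693 -0.0009]
```

```bash
python3 -m jog '[{"x":-0.005,"y":0.015,"z":0,"ax":0,"ay":0,"az":0},{"x":-0.014,"y":0.045,"z":0,"ax":0,"ay":0,"az":0},{"x":-0.027,"y":0.085,"z":0,"ax":0,"ay":0,"az":0},{"x":-0.04,"y":0.125,"z":0,"ax":0,"ay":0,"az":0},{"x":-0.053,"y":0.165,"z":0,"ax":0,"ay":0,"az":0},{"x":-0.066,"y":0.205,"z":0,"ax":0,"ay":0,"az":0},{"x":-0.078,"y":0.245,"z":0,"ax":0,"ay":0,"az":0},{"x":-0.091,"y":0.285,"z":0,"ax":0,"ay":0,"az":0},{"x":-0.103,"y":0.322,"z":0,"ax":0,"ay":0,"az":0},{"x":-0.112,"y":0.35,"z":0,"ax":0,"ay":0,"az":0},{"x":-0.117,"y":0.365,"z":0,"ax":0,"ay":0,"az":0},{"x":-0.118,"y":0.369,"z":0,"ax":0,"ay":0,"az":0}]'
python3 - <<'E'
from h import *
for i in range(8):read_camera("top")
o=get_obs(); print(o["eef_pos"],o["gripper_width"],o["grasp_force"]); q=[0,-.0915,.9958,0]
print(tool(o["eef_pos"],q,[.5413,.1894,.0308]).round(4))
E
```

```text
t: 19.5
eef_pos: [0.5413, 0.1904, 0.1495]
tool_rot: [-0.001, -0.093, 0.996, 0.0]
contact_force: [-0.1, -1.2, 0.3]
gripper_width: 0.271
grasp_force: 24.8
[0.5417554  0.18743117 0.15037956] 0.2725948612344277 24.844309026011615
[1.000e-04 2.000e-03 1.196e-01]
```

```bash
python3 -m jog '[{"x":0,"y":0.001,"z":0.015,"ax":0,"ay":0,"az":0},{"x":0,"y":0.001,"z":0.035,"ax":0,"ay":0,"az":0},{"x":0,"y":0.001,"z":0.055,"ax":0,"ay":0,"az":0},{"x":0,"y":0.001,"z":0.075,"ax":0,"ay":0,"az":0},{"x":0,"y":0.001,"z":0.09,"ax":0,"ay":0,"az":0},{"x":0,"y":0.001,"z":0.1,"ax":0,"ay":0,"az":0},{"x":0,"y":0.001,"z":0.108,"ax":0,"ay":0,"az":0},{"x":0,"y":0.001,"z":0.114,"ax":0,"ay":0,"az":0},{"x":0,"y":0.001,"z":0.117,"ax":0,"ay":0,"az":0},{"x":0,"y":0.001,"z":0.118,"ax":0,"ay":0,"az":0},{"x":0,"y":0.001,"z":0.118,"ax":0,"ay":0,"az":0},{"x":0,"y":0.001,"z":0.118,"ax":0,"ay":0,"az":0}]'
python3 -m jog '[{"x":0,"y":0,"z":0.001,"ax":0,"ay":0,"az":0},{"x":0,"y":0,"z":0.001,"ax":0,"ay":0,"az":0},{"x":0,"y":0,"z":0.001,"ax":0,"ay":0,"az":0}]'
```

```text
t: 21.1
eef_pos: [0.5418, 0.19, 0.0327]
tool_rot: [0.0, -0.092, 0.996, 0.0]
contact_force: [-0.2, 0.6, 0.1]
gripper_width: 0.269
grasp_force: 24.8
t: 21.4
eef_pos: [0.5415, 0.1899, 0.0314]
tool_rot: [0.0, -0.092, 0.996, 0.0]
contact_force: [0.5, 0.2, -1.1]
gripper_width: 0.273
grasp_force: 24.9
```

```bash
python3 -m jog '[{"x":0,"y":0,"z":0.001,"ax":0,"ay":0,"az":0},{"x":0,"y":0,"z":0.001,"ax":0,"ay":0,"az":0},{"x":0,"y":0,"z":0.001,"ax":0,"ay":0,"az":0}]'
python3 -m jog '[{"x":0,"y":0,"z":0,"ax":0,"ay":0,"az":0},{"x":0,"y":0,"z":0,"ax":0,"ay":0,"az":0},{"x":0,"y":0,"z":0,"ax":0,"ay":0,"az":0},{"x":0,"y":0,"z":0,"ax":0,"ay":0,"az":0},{"x":0,"y":0,"z":-0.01,"ax":0,"ay":0,"az":0},{"x":0,"y":0,"z":-0.03,"ax":0,"ay":0,"az":0},{"x":0,"y":0,"z":-0.055,"ax":0,"ay":0,"az":0},{"x":0,"y":0,"z":-0.08,"ax":0,"ay":0,"az":0},{"x":0,"y":0,"z":-0.105,"ax":0,"ay":0,"az":0},{"x":0,"y":0,"z":-0.12,"ax":0,"ay":0,"az":0},{"x":0,"y":0,"z":-0.12,"ax":0,"ay":0,"az":0}]' 0.55
python3 - <<'E'
from h import *
for i in range(5):read_camera("top")
o=get_obs(); print(o["eef_pos"],o["gripper_width"]); q=[0,-.0915,.9958,0]
print(tool(o["eef_pos"],q,[.5568,-.2160,.15]).round(4))
E
```

```text
t: 21.7
eef_pos: [0.5417, 0.1899, 0.0313]
tool_rot: [0.0, -0.092, 0.996, 0.0]
contact_force: [-3.3, 0.2, 10.0]
gripper_width: 0.267
grasp_force: 25.8
t: 22.8
eef_pos: [0.5431, 0.1905, 0.1533]
tool_rot: [0.002, -0.092, 0.996, 0.001]
contact_force: [-0.0, 0.6, -0.2]
gripper_width: 0.552
grasp_force: 0.0
[0.5406903  0.18950228 0.14918512] 0.5513097833290322
[ 0.0581 -0.4016 -0.0008]
```

```bash
python3 -m jog '[{"x":0.004,"y":-0.03,"z":0,"ax":0,"ay":0,"az":0},{"x":0.01,"y":-0.07,"z":0,"ax":0,"ay":0,"az":0},{"x":0.016,"y":-0.11,"z":0,"ax":0,"ay":0,"az":0},{"x":0.022,"y":-0.15,"z":0,"ax":0,"ay":0,"az":0},{"x":0.028,"y":-0.19,"z":0,"ax":0,"ay":0,"az":0},{"x":0.034,"y":-0.23,"z":0,"ax":0,"ay":0,"az":0},{"x":0.039,"y":-0.27,"z":0,"ax":0,"ay":0,"az":0},{"x":0.045,"y":-0.31,"z":0,"ax":0,"ay":0,"az":0},{"x":0.051,"y":-0.35,"z":0,"ax":0,"ay":0,"az":0},{"x":0.056,"y":-0.385,"z":0,"ax":0,"ay":0,"az":0},{"x":0.058,"y":-0.401,"z":0,"ax":0,"ay":0,"az":0},{"x":0.058,"y":-0.401,"z":0,"ax":0,"ay":0,"az":0}]'
python3 - <<'E'
from h import *
for i in range(6):read_camera("top")
o=get_obs(); print(o["eef_pos"],o["gripper_width"]); q=[0,-.0915,.9958,0]
print(tool(o["eef_pos"],q,[.5568,-.216,.0305]).round(4),o["q"].round(2))
b=read_camera("side")[130:330,180:380];a=read_camera("top")[160:280,140:300]
cv2.imwrite("pics/g6.png",cv2.resize(np.hstack([np.pad(a,((0,80),(0,0),(0,0))),b]),None,fx=2.2,fy=2.2)[:,:,::-1])
E
```

```text
t: 24.25
eef_pos: [0.557, -0.2176, 0.1495]
tool_rot: [-0.001, -0.09, 0.996, -0.0]
contact_force: [-0.2, 0.9, -1.1]
gripper_width: 0.553
grasp_force: 0.0
[ 0.558206   -0.21284655  0.15015561] 0.5492068820831664
[ 0.002  -0.0028  0.1197] [ 0.12  0.44  0.18  1.83 -0.1   0.88  2.11]
```

View pics/g6.png

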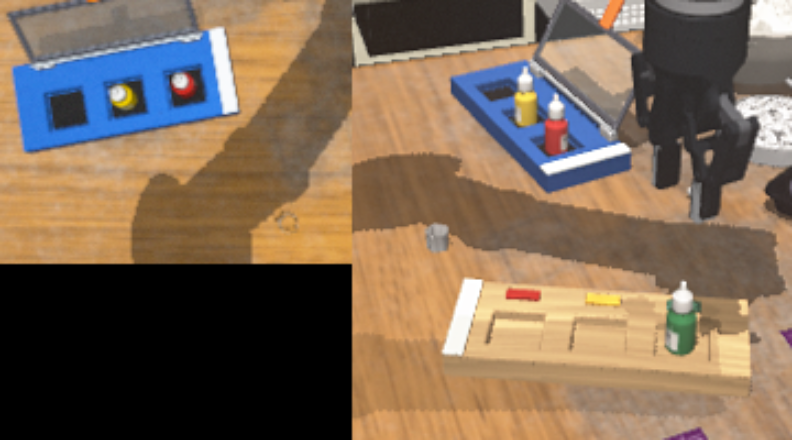

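Red and yellow stand upright in their pockets. Next is green.

```bash
python3 -m jog '[{"x":0.002,"y":-0.002,"z":0.02,"ax":0,"ay":0,"az":0},{"x":0.002,"y":-0.002,"z":0.04,"ax":0,"ay":0,"az":0},{"x":0.002,"y":-0.002,"z":0.06,"ax":0,"ay":0,"az":0},{"x":0.002,"y":-0.002,"z":0.08,"ax":0,"ay":0,"az":0},{"x":0.002,"y":-0.002,"z":0.1,"ax":0,"ay":0,"az":0},{"x":0.002,"y":-0.002,"z":0.12,"ax":0,"ay":0,"az":0},{"x":0.002,"y":-0.002,"z":0.12,"ax":0,"ay":0,"az":0},{"x":0.002,"y":-0.002,"z":0.12,"ax":0,"ay":0,"az":0},{"x":0.002,"y":-0.002,"z":0.12,"ax":0,"ay":0,"az":0}]'
python3 -m jog '[{"x":0,"y":0,"z":0,"ax":0,"ay":0,"az":0},{"x":0,"y":0,"z":0,"ax":0,"ay":0,"az":0},{"x":0,"y":0,"z":0,"ax":0,"ay":0,"az":0},{"x":0,"y":0,"z":0,"ax":0,"ay":0,"az":0},{"x":0,"y":0,"z":0,"ax":0,"ay":0,"az":0},{"x":0,"y":0,"z":0,"ax":0,"ay":0,"az":0}]' 0 25
python3 -m jog '[{"x":0,"y":0,"z":-0.015,"ax":0,"ay":0,"az":0},{"x":0,"y":0,"z":-0.04,"ax":0,"ay":0,"az":0},{"x":0,"y":0,"z":-0.065,"ax":0,"ay":0,"az":0},{"x":0,"y":0,"z":-0.09,"ax":0,"ay":0,"az":0},{"x":0,"y":0,"z":-0.11,"ax":0,"ay":0,"az":0},{"x":0,"y":0,"z":-0.12,"ax":0,"ay":0,"az":0},{"x":0,"y":0,"z":-0.12,"ax":0,"ay":0,"az":0}]'
python3 - <<'E'
from h import *
for i in range(5):read_camera("top")
o=get_obs(); print(o["eef_pos"],o["gripper_width"],o["grasp_force"]); q=[0,-.0915,.9958,0]
print(tool(o["eef_pos"],q,[.5285,.2582,.15]).round(4))
E
```

```text
t: 25.55
eef_pos: [0.5572, -0.2175, 0.0315]
tool_rot: [0.001, -0.092, 0.996, -0.0]
contact_force: [0.5, 0.4, 0.7]
gripper_width: 0.55
grasp_force: 0.0
t: 26.15
eef_pos: [0.5572, -0.2177, 0.0314]
tool_rot: [0.001, -0.092, 0.996, -0.0]
contact_force: [-0.5, 0.3, 5.8]
gripper_width: 0.271
grasp_force: 24.4
t: 26.85
eef_pos: [0.557, -0.2176, 0.152]
tool_rot: [0.001, -0.092, 0.996, -0.0]
contact_force: [0.1, 0.9, -0.5]
gripper_width: 0.277
grasp_force: 24.6
[ 0.55548633 -0.21704082  0.14905875] 0.2768266191000555 24.639936211751774
[-0.0601  0.4722 -0.0009]
```

```bash
python3 -m jog '[{"x":-0.002,"y":0.015,"z":0,"ax":0,"ay":0,"az":0},{"x":-0.006,"y":0.045,"z":0,"ax":0,"ay":0,"az":0},{"x":-0.011,"y":0.085,"z":0,"ax":0,"ay":0,"az":0},{"x":-0.016,"y":0.125,"z":0,"ax":0,"ay":0,"az":0},{"x":-0.021,"y":0.165,"z":0,"ax":0,"ay":0,"az":0},{"x":-0.026,"y":0.205,"z":0,"ax":0,"ay":0,"az":0},{"x":-0.031,"y":0.245,"z":0,"ax":0,"ay":0,"az":0},{"x":-0.036,"y":0.285,"z":0,"ax":0,"ay":0,"az":0},{"x":-0.041,"y":0.325,"z":0,"ax":0,"ay":0,"az":0},{"x":-0.046,"y":0.365,"z":0,"ax":0,"ay":0,"az":0},{"x":-0.051,"y":0.4,"z":0,"ax":0,"ay":0,"az":0},{"x":-0.055,"y":0.43,"z":0,"ax":0,"ay":0,"az":0}]'
python3 -m jog '[{"x":-0.003,"y":0.022,"z":0,"ax":0,"ay":0,"az":0},{"x":-0.005,"y":0.036,"z":0,"ax":0,"ay":0,"az":0},{"x":-0.005,"y":0.042,"z":0,"ax":0,"ay":0,"az":0},{"x":-0.005,"y":0.042,"z":0,"ax":0,"ay":0,"az":0},{"x":-0.005,"y":0.042,"z":0,"ax":0,"ay":0,"az":0},{"x":-0.005,"y":0.042,"z":0,"ax":0,"ay":0,"az":0},{"x":-0.005,"y":0.042,"z":0,"ax":0,"ay":0,"az":0}]'
python3 - <<'E'
from h import *
o=get_obs(); print(o["eef_pos"],o["gripper_width"],o["grasp_force"]); q=[0,-.0915,.9958,0]
print(tool(o["eef_pos"],q,[.5285,.2582,.0308]).round(4))
E
```

```text
t: 28.3
eef_pos: [0.53, 0.2189, 0.1498]
tool_rot: [-0.001, -0.093, 0.996, 0.0]
contact_force: [1.1, 0.1, -0.4]
gripper_width: 0.274
grasp_force: 24.6
t: 29.0
eef_pos: [0.5292, 0.2565, 0.1504]
tool_rot: [0.0, -0.091, 0.996, -0.0]
contact_force: [0.3, -0.1, -0.7]
gripper_width: 0.274
grasp_force: 24.6
[0.52915022 0.2564913  0.15039291] 0.2737939683827503 24.636933306755964
[0.0003 0.0018 0.1196]
```

```bash
python3 -m jog '[{"x":0,"y":0.001,"z":0.015,"ax":0,"ay":0,"az":0},{"x":0,"y":0.001,"z":0.035,"ax":0,"ay":0,"az":0},{"x":0,"y":0.001,"z":0.055,"ax":0,"ay":0,"az":0},{"x":0,"y":0.001,"z":0.075,"ax":0,"ay":0,"az":0},{"x":0,"y":0.001,"z":0.09,"ax":0,"ay":0,"az":0},{"x":0,"y":0.001,"z":0.1,"ax":0,"ay":0,"az":0},{"x":0,"y":0.001,"z":0.108,"ax":0,"ay":0,"az":0},{"x":0,"y":0.001,"z":0.114,"ax":0,"ay":0,"az":0},{"x":0,"y":0.001,"z":0.118,"ax":0,"ay":0,"az":0},{"x":0,"y":0.001,"z":0.119,"ax":0,"ay":0,"az":0},{"x":0,"y":0.001,"z":0.119,"ax":0,"ay":0,"az":0},{"x":0,"y":0.001,"z":0.119,"ax":0,"ay":0,"az":0}]'
python3 -m jog '[{"x":0,"y":0,"z":0.001,"ax":0,"ay":0,"az":0},{"x":0,"y":0,"z":0.001,"ax":0,"ay":0,"az":0},{"x":0,"y":0,"z":0.001,"ax":0,"ay":0,"az":0}]'
```

```text
t: 30.2
eef_pos: [0.5289, 0.2588, 0.0317]
tool_rot: [0.0, -0.092, 0.996, 0.0]
contact_force: [-0.9, -0.7, -1.0]
gripper_width: 0.277
grasp_force: 24.6
t: 30.5
eef_pos: [0.5293, 0.2589, 0.0314]
tool_rot: [0.001, -0.092, 0.996, 0.0]
contact_force: [-0.4, -1.5, 6.4]
gripper_width: 0.277
grasp_force: 25.2
```

Contact made; release, rise, and move away for a view.

```bash
python3 -m jog '[{"x":0,"y":0,"z":0,"ax":0,"ay":0,"az":0},{"x":0,"y":0,"z":0,"ax":0,"ay":0,"az":0},{"x":0,"y":0,"z":0,"ax":0,"ay":0,"az":0},{"x":0,"y":0,"z":0,"ax":0,"ay":0,"az":0},{"x":0,"y":0,"z":-0.01,"ax":0,"ay":0,"az":0},{"x":0,"y":0,"z":-0.03,"ax":0,"ay":0,"az":0},{"x":0,"y":0,"z":-0.055,"ax":0,"ay":0,"az":0},{"x":0,"y":0,"z":-0.08,"ax":0,"ay":0,"az":0},{"x":0,"y":0,"z":-0.105,"ax":0,"ay":0,"az":0},{"x":0,"y":0,"z":-0.13,"ax":0,"ay":0,"az":0},{"x":0,"y":0,"z":-0.15,"ax":0,"ay":0,"az":0}]' 0.55
python3 -m jog '[{"x":0,"y":-0.03,"z":0,"ax":0,"ay":0,"az":0},{"x":0,"y":-0.07,"z":0,"ax":0,"ay":0,"az":0},{"x":0,"y":-0.11,"z":0,"ax":0,"ay":0,"az":0},{"x":0,"y":-0.15,"z":0,"ax":0,"ay":0,"az":0},{"x":0,"y":-0.19,"z":0,"ax":0,"ay":0,"az":0},{"x":0,"y":-0.23,"z":0,"ax":0,"ay":0,"az":0},{"x":0,"y":-0.27,"z":0,"ax":0,"ay":0,"az":0},{"x":0,"y":-0.31,"z":0,"ax":0,"ay":0,"az":0},{"x":0,"y":-0.33,"z":0,"ax":0,"ay":0,"az":0},{"x":0,"y":-0.33,"z":0,"ax":0,"ay":0,"az":0},{"x":0,"y":-0.33,"z":0,"ax":0,"ay":0,"az":0}]'
python3 - <<'E'
from h import *
for i in range(6):read_camera("top")
b=read_camera("side")[130:330,180:380];a=read_camera("top")[160:280,140:300]
cv2.imwrite("pics/g7.png",cv2.resize(np.hstack([np.pad(a,((0,80),(0,0),(0,0))),b]),None,fx=2.2,fy=2.2)[:,:,::-1])
E
```

```text
t: 31.6
eef_pos: [0.529, 0.2588, 0.1827]
tool_rot: [0.001, -0.092, 0.996, 0.0]
contact_force: [-0.1, 0.1, 0.4]
gripper_width: 0.55
grasp_force: 0.0
t: 32.7
eef_pos: [0.589, -0.0656, 0.1807]
tool_rot: [0.0, -0.092, 0.996, 0.0]
contact_force: [1.0, 0.4, 0.7]
gripper_width: 0.554
grasp_force: 0.0
```

View pics/g7.png

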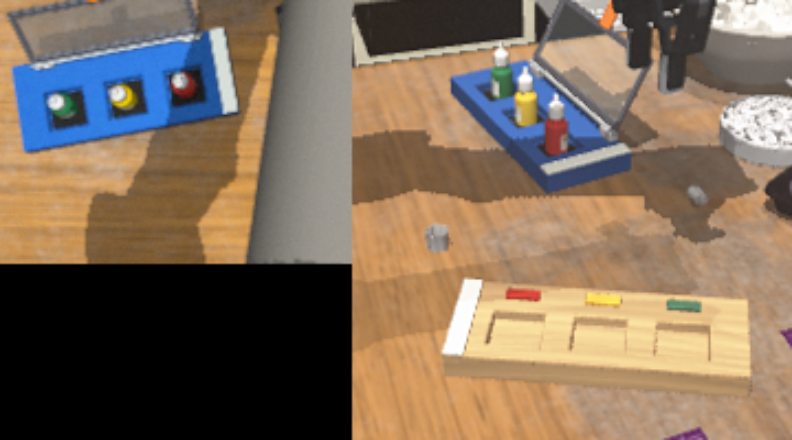

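The picture shows all three bottles upright in their pockets in the right order: red at (185,85) nearest the white end, then yellow at (122,97) and green at (62,105). The cover is open and leaning back.

```bash
python3 -c "
from station import *
print(hand_in())"
```

```text
the job is handed in; nothing more can be done
None
```

The job is handed in at about 33 s: the cover stands open past upright, and red, yellow and green stand upright in the caddy's pockets, in that order from the white end.

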